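# Zero the scale under the empty compact, then load its refill pan

### The job

Set the empty square compact case on the scale's deck, about midway along the fence, slide it gently up against the fence so that it sits flat and square to it, and let go. Then zero the scale: press the brass plunger down with about 9 newtons (never more than 15) and hold that steadily for a good second, with nothing but the empty case on the deck, and let it spring back. Then set the smaller of the two round refill pans, open side up, fully home and flat in the case's round well without shifting the case off the fence, let go, and leave everything else where it is.

Things in the scene. Friction and masses are not known exactly. Their poses are not given: they have to be found in the camera images.
- scale: Counter scale, fixed to the counter: aluminium housing 124 x 214 mm, 30 mm high; origin under its centre on the counter, z up, x across its short side towards the fence, y along its long side. On its +y part lies the steel deck, a flat plate 116 (x) by 124 (y) mm with its top 36 mm above the counter, centred at x = 0, y = +40 mm; the deck rides with its fence on springs and sinks straight down 1 mm for every 4 N (at most 6 mm). On its -y part stands the brass zeroing press.
- fence_face (a point): Middle of the foot of the fence's flat face, at the deck's top (unloaded 36 mm above the counter, x = +46, y = +40 mm on the scale); axes as the scale's: x into the fence, y along it. The fence is a steel bar on the deck's +x edge, 100 mm long, 14 high, rigid sideways: push with a few newtons only (25 N does harm). The case's side ends against it, its middle within 15 mm of this point along y.
- sleeve_top (a point): Centre of the upper end of the fixed brass sleeve of the zeroing press, 56 mm above the counter (31 mm in diameter, at x = +12, y = -68 mm on the scale). The plunger rises out of it along the vertical axis: a round flat brass cap 30 mm in diameter and 8 mm thick. The height of the cap's top at rest is set by a screw collar and differs every time, 20 to 40 mm above this point; it must be found by feel (or sight). The collar itself does not move when pressed.
- plunger (a joint): Depth in m by which the plunger's cap is pressed below its rest height: 0 at rest, grows downwards, hard stop at 0.008. The spring takes 2.5 N per mm with no preload. The scale zeroes when the cap is held between 6 and 12 N (2.4 to 4.8 mm) for 0.8 s; more than 16 N (6.4 mm) damages it.
- case_center (a point): Centre, half-way up, of the empty compact case: silver steel, square 60 x 60 mm, 10 mm high, 90 g, loose, lying flat on the counter at the start. z up, x and y along its sides. In its middle a round well, open at the top, 41 mm in diameter and 6 mm deep (well floor 4 mm above the underside). The mirror lid that belongs to it has been taken off and lies elsewhere.
- case: The same compact case; origin at the centre of its underside.
- pan_small_center (a point): Centre, half-way up, of the smaller refill pan: plain round aluminium dish, open at the top, 38 mm outside diameter, 14 mm high, wall 2 mm, about 40 g, loose, lying flat on the counter. Seated in the case's well it stands 8 mm above the case's top.
- pan_small: The same smaller refill pan; origin at the centre of its underside, z up.
- pan_large_center (a point): Centre, half-way up, of the larger refill pan: as the smaller, but 52 mm in diameter; it does not fit the well. Leave it.
- lipstick: Bystander: gold metal lipstick tube standing upright, 21 mm in diameter, 73 mm high; origin under its centre.
- perfume: Bystander: ribbed amber glass perfume bottle, 60 mm in diameter, 106 mm high; origin under its centre.
- curler: Bystander: black plastic eyelash curler lying flat, about 115 x 54 x 12 mm; origin under its middle.
- cream: Bystander: white ceramic cream jar, 60 mm in diameter, 45 mm high; origin under its centre.
- mirror_lid: Bystander: the case's loose mirror lid lying flat, 60 x 60 x 6 mm, with no well; origin under its centre.
- brush: Bystander: wooden-handled make-up brush fixed on a small white rest, 105 x 26 x 22 mm; origin under its middle.

How it is judged:
By the outcome, as a careful person would: the job done as asked, in the order asked, and still so for the second after the job is handed in, with the robot touching nothing.
It also fails if it takes over 72 s, if anything falls off the work surface, if the arm or the gripper's body presses on something with over 40 N, if the wrist force passes 120 N, or if a joint passes its speed limit or range.

### The arm

A 6-joint arm with a two-finger parallel gripper is mounted at the origin on the work surface. World frame = base frame: x ahead of the robot, y to its left, z up, the work surface at z = 0. Lengths are in m, angles in degrees, forces in N, time in s.
With the tool pointing down it reaches from about 0.4 to 0.825 m from the base axis. Payload 7 kg.
Tool frame: the origin (TCP) lies midway between the tips of the shut fingers; the grasp point (between the pads) lies 19 mm behind it; z points along the fingers, y is the line along which they close (so a half turn about z gives the same grasp; the last joint's range is limited). The gripper opens to 88 mm and grips with 3 to 60 N. Pads are 19 mm wide; open, the fingers measure 130 mm over their backs; the gripper's body (78 mm by 193 mm) begins 47 mm behind the grasp point.
Start: joints at [16.507, 20.546, 0.682, 0, -70.136, -16.507], TCP at [0.675, -0, 0.227] pointing down, gripper open.
Joint ranges: [-176.03, 176.03], [-82.01, 121.73], [-58.28, 71.71], [-173.87, 95.51], [-174.79, -0.11], [-173.66, 173.66]. Speed limits (degrees/s): [136.94, 136.94, 172.46, 180, 180, 180].

### API

Orientations are given as [roll, pitch, yaw] about the fixed x, y, z axes, in that order (R = Rz(yaw) Ry(pitch) Rx(roll)).
In Python, from plant import r gives the robot as it stands. The module is installed in compiled form; this text tells all that it offers.
- The arm moves only by the tool play_rows, never from a script. Its argument "rows" is a list of rows, each an object with "slide": the shift along the tool's x, y, z as a fraction of full scale, a list of three; "delta_rot": the turn, a rotation vector about the tool's x, y, z as a fraction of full scale, a list of three; "fingers": the opening, from -1 (shut) to 1 (fully open). In form: [{"slide": [x, y, z], "delta_rot": [rx, ry, rz], "fingers": fingers}, ...]. A call has 1 to 8 rows; each row shifts and turns the commanded pose from where the row before left it, along the tool's axes as they then stand; what a row does not reach is not made up. Full scale, the value 1, is 0.15 m for a shift and 0.08 rad for a turn. A row lasts 1/8 s, in which the tool goes at most 62.5 mm and 10.7 degrees, less where a joint would pass 70% of its speed; a pose out of reach is approached as far as the arm can. A call with a number of a shift or a turn outside -1 to 1 is refused whole. A call with a gripper value outside its range is refused whole. The fingers move at their own pace and stop on an object; "squeeze" is the grip in N (left out, the last holds). Time passes only in rows, so rows that do not move let the fingers close. It gives the time, the measured TCP pose, the force, the opening and the grip force at its end, in the units of the state.
- r.get_state(): the state, without advancing time (a new reading comes with each control period).
- r.capture(name): name is "scene" or "side" or "wrist"; returns a dict with "image" (400x640x3 uint8, blue, green, red), "fx", "fy", "cx", "cy" (pixels), "distortion" ([k1, k2, p1, p2, k3] as OpenCV has them; the pictures are not rectified), "R" (3x3) and "t" (3): a world point X has camera coordinates R X + t; the wrist camera has in their place "T_tool_cam" (4x4, takes a point from camera to tool coordinates, whose origin is the TCP and whose axes are the flange's). Camera axes: x right, y down, z forward; pixel columns grow to the right and rows downward; lengths in m; the calibration is good to about 2 mm. A picture is of the moment at which its call begins: read the wrist's pose just before it. There is no depth.
- r.close_job(): hands the job in; it is judged then, once.
The state is a dict: "time_s": time; "joints": joint angles; "qd": joint speeds; "joint_torque": joint torques, N m; "tcp_pos": TCP position; "eef_rot": TCP orientation; "contact_force": force on the tool from outside, world axes, zero at the start; "moment": the same for the moment, N m; "gripper_width": finger opening in m; "gripper_force": force on a finger pad.
Only numpy, scipy, OpenCV 4.12 (cv2) and the standard library are available. Lean on these libraries where they do the work, as an engineer would, in place of code of your own. Each camera call takes 0.05 s, during which the arm holds its last target. There are 200 camera calls.

## Working session

There is one attempt and no reset: what is moved stays moved. The work goes in short steps, Python scripts to look and compute and a tool call to move; the robot and the scene stay as the last step left them, time stands still between calls to the robot, and variables do not carry over. Pictures are saved under pics/ and viewed, at most 10 in all, crops included, and the job is handed in when it is done.

Besides the shell and the picture viewer there is one more tool, called after "Emit:" by a JSON object that holds its "fn" and its "kwargs". play_rows: Moves the arm, as the interface text tells. Shift numbers are shares of 0.15 m and turn numbers shares of 0.08 rad, none past 1 either way. Its arguments: {"type":"object","properties":{"rows":{"type":"array"},"squeeze":{"type":"number"}},"required":["rows"]}

```bash
mkdir -p pics; cat > h.py <<'E'
import numpy as np, cv2
from plant import r
from scipy.spatial.transform import Rotation as Ro
def cap(n):
    s=r.get_state(); c=r.capture(n)
    K=np.array([[c['fx'],0,c['cx']],[0,c['fy'],c['cy']],[0,0,1.]]); d=np.array(c['distortion'],float)
    if n=='wrist':
        T=np.eye(4);T[:3,:3]=Ro.from_euler('xyz',s['eef_rot'],degrees=True).as_matrix();T[:3,3]=s['tcp_pos']
        W=T@np.array(c['T_tool_cam']); R=W[:3,:3].T; t=-R@W[:3,3]
    else: R=np.array(c['R']);t=np.array(c['t']).ravel()
    return c['image'],(K,d,R,t)
def ray(cam,uv,z):
    K,d,R,t=cam
    p=cv2.undistortPoints(np.array(uv,float).reshape(-1,1,2),K,d).reshape(-1,2)
    D=np.c_[p,np.ones(len(p))]@R; C=-R.T@t
    return C+D*((z-C[2])/D[:,2])[:,None]
def proj(cam,X):
    K,d,R,t=cam
    return cv2.projectPoints(np.array(X,float).reshape(-1,1,3),cv2.Rodrigues(R)[0],t,K,d)[0].reshape(-1,2)
E
python3 - <<'E'
from h import *
print(r.get_state())
for n in ['scene','side','wrist']:
    im,c=cap(n); cv2.imwrite(f'pics/{n}0.png',im); print(n,-c[2].T@c[3],c[2][2])
E
```

```text
{'time_s': 0.0, 'joints': array([ 1.65061673e+01,  2.05928361e+01,  6.33082707e-01, -1.99556189e-02,
       -7.01359276e+01, -1.65068539e+01]), 'qd': array([ 0.14306131, -0.02279582,  0.07940015,  0.04237107, -0.01956669,
       -0.01860402]), 'joint_torque': array([-8.00930356e-04, -5.82726967e+01,  2.93058443e+01,  6.99745238e+00,
        6.93249181e-03, -2.06530804e-04]), 'tcp_pos': array([ 6.74504045e-01, -3.86350788e-05,  2.25602146e-01]), 'eef_rot': array([ 1.79902932e+02, -9.20225828e-03, -9.00074752e+01]), 'contact_force': array([-0.66343874, -0.48654831, -0.74361863]), 'moment': array([-0.014016  ,  0.01699547, -0.04242684]), 'gripper_force': 0.0, 'gripper_width': 0.08768422065904471}
scene [1.27596692 0.06250639 0.66464512] [-0.77686692 -0.05847982 -0.6269433 ]
side [ 0.25190247 -0.82693722  0.64053406] [ 0.25456172  0.80183005 -0.54061715]
wrist [ 0.67497895 -0.07030741  0.38349467] [-7.43067922e-04  2.63298627e-01 -9.64714093e-01]
```

View pics/scene0.png

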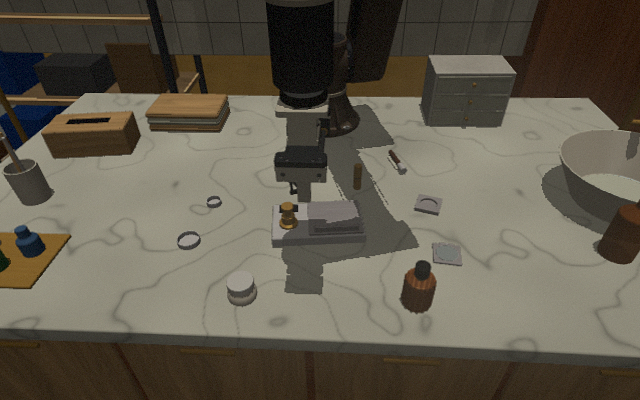

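View pics/side0.png

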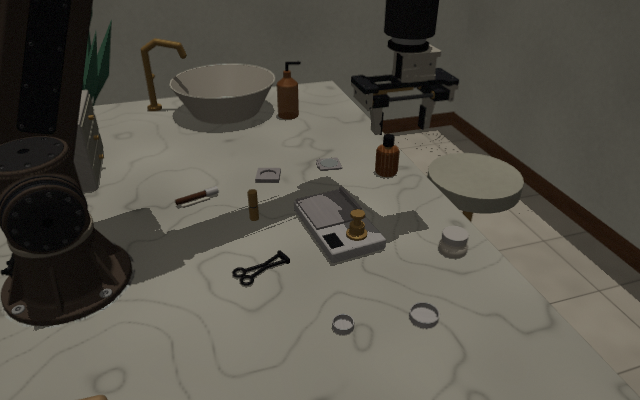

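The scene view shows the case at (428,204), the small pan at (214,201), the large pan at (188,240), and the scale at about (318,222) with its plunger at (288,213). The side view shows the case at (268,175), the small pan at (343,324), and the scale around (335,225).

```bash
python3 - <<'E'
from h import *
im,c=cap('scene'); s,cs=cap('side')
print('scene: case',ray(c,[(428,202)],.01),'pan',ray(c,[(214,201)],.012),'plarge',ray(c,[(188,240)],.012),'lid',ray(c,[(447,254)],.006),'lip',ray(c,[(357,188)],0),'perf',ray(c,[(418,305)],0),'cream',ray(c,[(241,296)],0), 'cap',ray(c,[(288,206)],.09))
print('side: case',ray(cs,[(268,174)],.01),'pan',ray(cs,[(343,322)],.012),'cap',ray(cs,[(358,213)],.09),'curler',ray(cs,[(262,267)],.0),'lip',ray(cs,[(254,218)],.0),'lid',ray(cs,[(329,164)],.006))
a=cv2.resize(im[170:320,160:480],None,fx=2.4,fy=2.4,interpolation=2)
b=cv2.resize(s[140:280,220:420],None,fx=3,fy=3,interpolation=2)
cv2.imwrite('pics/a.png',a);cv2.imwrite('pics/b.png',b)
E
```

```text
scene: case [[0.45046036 0.28201896 0.01      ]] pan [[ 0.4716502  -0.26216474  0.012     ]] plarge [[ 0.61585416 -0.284844    0.012     ]] lid [[0.62728025 0.29767389 0.006     ]] lip [[3.85071144e-01 1.04767149e-01 1.11022302e-16]] perf [[0.76314509 0.21829109 0.        ]] cream [[ 0.75876327 -0.13385464  0.        ]] cap [[ 0.57846311 -0.05422886  0.09      ]]
side: case [[0.45140735 0.27584391 0.01      ]] pan [[ 0.46540365 -0.26720535  0.012     ]] cap [[ 0.56392196 -0.07069478  0.09      ]] curler [[ 0.36455611 -0.07016377  0.        ]] lip [[0.38153178 0.10371415 0.        ]] lid [[0.62080405 0.28803157 0.006     ]]
```

View pics/wrist0.png

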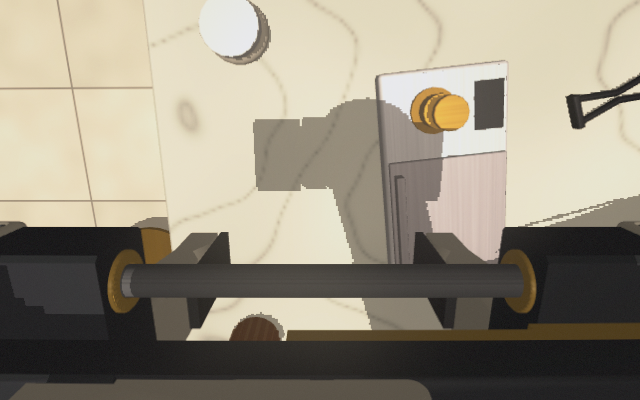

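View pics/b.png

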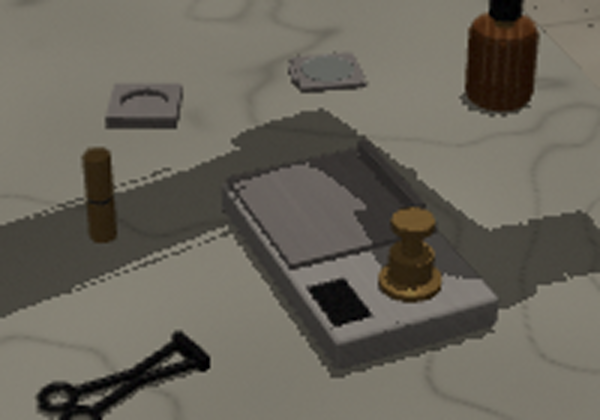

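The wrist view shows the scale with its fence towards +x and its press towards -y. Its housing's press-end top corners are at (377,75) and (507,61), the cap is at about (449,112), and the fence bar starts at (400,177).

```bash
python3 - <<'E'
from h import *
im,c=cap('wrist')
P=ray(c,[(377,75),(507,61)],.03); print('corners',P)
f=P[0]-P[1]; yaw=np.arctan2(f[1],f[0]); R=np.array([[np.cos(yaw),-np.sin(yaw)],[np.sin(yaw),np.cos(yaw)]])
o=P.mean(0)[:2]-R@[0,-.107]; print('yaw',np.degrees(yaw),np.linalg.norm(f),'origin',o)
for n,v in dict(fence=[.046,.04],sleeve=[.012,-.068],d=[0.016,.04]).items(): print(n,o+R@v)
for z in (.076,.086,.096): print(z,ray(c,[(450,112)],z))
im,c=cap('scene')
print(proj(c,[np.r_[o+R@v,.03] for v in [(.062,-.107),(-.062,-.107),(.062,.107),(-.062,.107)]]))
E
```

```text
corners [[ 0.62285431 -0.0898224   0.03      ]
 [ 0.50212417 -0.10255689  0.03      ]]
yaw 6.021237659546608 0.12139989874046288 origin [0.55126525 0.01022005]
fence [0.59281559 0.05482464]
sleeve [ 0.57033205 -0.05614604]
d [0.5629811  0.05167772]
0.076 [[ 0.56730026 -0.05788518  0.076     ]]
0.086 [[ 0.57080181 -0.05828873  0.086     ]]
0.096 [[ 0.57430337 -0.05869228  0.096     ]]
[[271.37713029 239.44661645]
 [273.56856882 204.36983394]
 [367.21077855 235.4592879 ]
 [360.25020589 200.93449832]]
```

View pics/a.png

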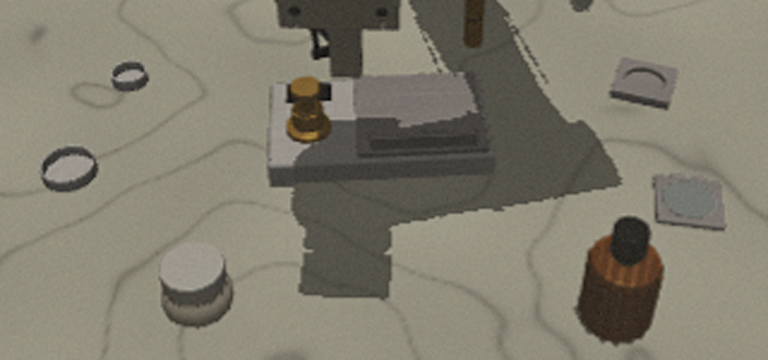

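The zoomed views confirm the layout: the case with its well is at about (645,83) in the crop, the lid without a well is at (688,200), and the fence is along the scale's +x edge. I'll turn the gripper and go towards the case.

Emit:
{"fn": "play_rows", "kwargs": {"rows": [{"slide":[-0.233,0.233,0.04],"delta_rot":[0,0,0],"fingers":1},{"slide":[-0.233,0.233,0.04],"delta_rot":[0,0,0],"fingers":1},{"slide":[-0.233,0.233,0.04],"delta_rot":[0,0,0],"fingers":1},{"slide":[-0.233,0.233,0.04],"delta_rot":[0,0,0],"fingers":1},{"slide":[-0.233,0.233,0.04],"delta_rot":[0,0,0],"fingers":1},{"slide":[-0.233,0.233,0.04],"delta_rot":[0,0,0],"fingers":1},{"slide":[-0.233,0.233,0.04],"delta_rot":[0,0,0],"fingers":1},{"slide":[-0.233,0.233,0.04],"delta_rot":[0,0,0],"fingers":1}]}}

```text
time_s: 1.35
tcp_pos: [0.3942, 0.2806, 0.1787]
eef_rot: [-180.0, 0.0, -90.0]
contact_force: [1.1, 1.2, 0.6]
gripper_width: 0.0877
gripper_force: 0.0
```

Emit:
{"fn": "play_rows", "kwargs": {"rows": [{"slide":[0,0,0],"delta_rot":[0,0,-1],"fingers":1},{"slide":[0,0,0],"delta_rot":[0,0,-1],"fingers":1},{"slide":[0,0,0],"delta_rot":[0,0,-1],"fingers":1},{"slide":[0,0,0],"delta_rot":[0,0,-1],"fingers":1},{"slide":[0,0,0],"delta_rot":[0,0,-1],"fingers":1},{"slide":[0,0,0],"delta_rot":[0,0,-1],"fingers":1},{"slide":[0,0,0],"delta_rot":[0,0,-1],"fingers":1},{"slide":[0,0,0],"delta_rot":[0,0,-1],"fingers":1}]}}

```text
time_s: 2.35
tcp_pos: [0.3954, 0.2796, 0.1787]
eef_rot: [-180.0, 0.0, -53.2]
contact_force: [-0.7, 0.1, -0.4]
gripper_width: 0.0877
gripper_force: 0.0
```

Emit:
{"fn": "play_rows", "kwargs": {"rows": [{"slide":[0,0,0],"delta_rot":[0,0,-1],"fingers":1},{"slide":[0,0,0],"delta_rot":[0,0,-1],"fingers":1},{"slide":[0,0,0],"delta_rot":[0,0,-1],"fingers":1},{"slide":[0,0,0],"delta_rot":[0,0,-1],"fingers":1},{"slide":[0,0,0],"delta_rot":[0,0,-1],"fingers":1},{"slide":[0,0,0],"delta_rot":[0,0,-1],"fingers":1},{"slide":[0,0,0],"delta_rot":[0,0,-1],"fingers":1},{"slide":[0,0,0],"delta_rot":[0,0,-1],"fingers":1}]}}

```text
time_s: 3.35
tcp_pos: [0.3954, 0.2796, 0.1787]
eef_rot: [-180.0, -0.0, -16.5]
contact_force: [0.2, 0.3, -0.9]
gripper_width: 0.0877
gripper_force: 0.0
```

Emit:
{"fn": "play_rows", "kwargs": {"rows": [{"slide":[0,0,0],"delta_rot":[0,0,-1],"fingers":1},{"slide":[0,0,0],"delta_rot":[0,0,-1],"fingers":1},{"slide":[0,0,0],"delta_rot":[0,0,-1],"fingers":1},{"slide":[0,0,0],"delta_rot":[0,0,-0.6],"fingers":1},{"slide":[0,0,0],"delta_rot":[0,0,0],"fingers":1}]}}

```text
time_s: 3.98
tcp_pos: [0.3954, 0.2796, 0.1787]
eef_rot: [-180.0, -0.0, -0.2]
contact_force: [0.3, 0.1, 0.2]
gripper_width: 0.0875
gripper_force: 0.0
```

```bash
python3 - <<'E'
from h import *
s=r.get_state();print(s['time_s'],s['tcp_pos'],s['eef_rot'],s['joints'])
im,c=cap('wrist'); cv2.imwrite('pics/w1.png',im)
E
```

```text
3.975 [0.39536256 0.27958927 0.17866779] [-1.79987601e+02 -5.34227984e-03 -1.79985781e-01] [ 5.85992811e+01  4.66573298e+00 -2.67561861e+01 -2.17771525e-03
 -5.85647088e+01  3.12218693e+01]
```

View pics/w1.png

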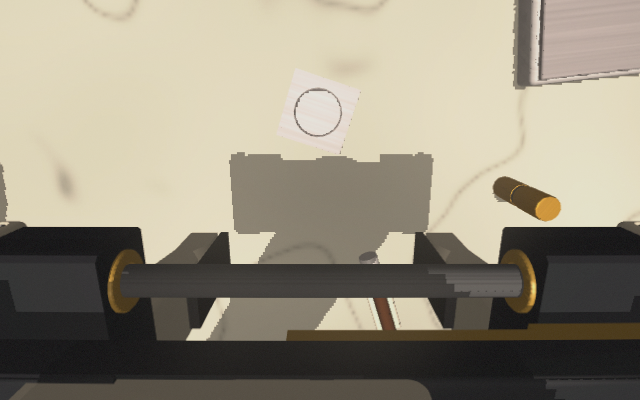

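The case lies around (318,112), its corners near (295,68), (360,92), (342,152) and (278,130), turned about 18° in the image.

```bash
python3 - <<'E'
from h import *
im,c=cap('wrist'); hsv=cv2.cvtColor(im,cv2.COLOR_BGR2HSV)
print(hsv[112,285],hsv[112,318],hsv[60,320],hsv[112,400])
sub=hsv[50:152,240:400]; m=((sub[...,1]<30)&(sub[...,2]>120)).astype(np.uint8)
m=cv2.morphologyEx(m,cv2.MORPH_CLOSE,np.ones((7,7)))
k=max(cv2.findContours(m,0,1)[0],key=cv2.contourArea); b=cv2.minAreaRect(k); px=cv2.boxPoints(b)+[240,50]
print(b,px.round(1).tolist())
for q in (px,[(295,68),(360,92),(342,152),(278,130)]):
    P=ray(c,q,.01); e=np.diff(np.r_[P,P[:1]],axis=0)[:,:2]
    print(P.mean(0),np.linalg.norm(e,axis=1),np.degrees(np.arctan2(e[:,1],e[:,0]))%90)
print(ray(c,[(318,112)],.01))
E
```

```text
[ 13  26 229] [ 15  18 229] [ 24  42 221] [ 22  41 226]
((76.5999984741211, 62.19999694824219), (68.9376449584961, 71.46746826171875), 18.43494987487793) [[272.6, 135.2], [295.2, 67.4], [360.6, 89.2], [338.0, 157.0]]
[0.4523846  0.28412213 0.01      ] [0.06171683 0.05952651 0.0626237  0.06240278] [69.42296689 72.13430913 72.08780096 71.23820754]
[0.45397225 0.28212411 0.01      ] [0.05985563 0.05479652 0.06106945 0.05519765] [70.35108369 73.91810547 70.78598325 72.63236926]
[[0.4533033  0.28285812 0.01      ]]
```

Emit:
{"fn": "play_rows", "kwargs": {"rows": [{"slide":[0.193,-0.012,0],"delta_rot":[0,0,0],"fingers":1},{"slide":[0.193,-0.012,0],"delta_rot":[0,0,0],"fingers":1},{"slide":[0,0,0.2],"delta_rot":[0,0,1],"fingers":1},{"slide":[0,0,0.2],"delta_rot":[0,0,1],"fingers":1},{"slide":[0,0,0.2],"delta_rot":[0,0,1],"fingers":1},{"slide":[0,0,0.2],"delta_rot":[0,0,1],"fingers":1},{"slide":[0,0,0.2],"delta_rot":[0,0,0],"fingers":1},{"slide":[0,0,0.1],"delta_rot":[0,0,0],"fingers":1}]}}

```text
time_s: 5.08
tcp_pos: [0.4528, 0.2824, 0.0121]
eef_rot: [179.9, 0.0, -18.5]
contact_force: [0.0, -0.2, 0.8]
gripper_width: 0.0876
gripper_force: 0.0
```

Emit:
{"fn": "play_rows", "kwargs": {"rows": [{"slide":[0,0,0.07],"delta_rot":[0,0,0],"fingers":1},{"slide":[0,0,0],"delta_rot":[0,0,0],"fingers":0.3},{"slide":[0,0,0],"delta_rot":[0,0,0],"fingers":0.3},{"slide":[0,0,0],"delta_rot":[0,0,0],"fingers":0.1},{"slide":[0,0,0],"delta_rot":[0,0,0],"fingers":0.1},{"slide":[0,0,0],"delta_rot":[0,0,0],"fingers":0.1}], "squeeze": 15}}

```text
time_s: 5.82
tcp_pos: [0.4536, 0.2834, 0.0038]
eef_rot: [-179.9, -0.0, -18.5]
contact_force: [-1.9, -0.3, 6.7]
gripper_width: 0.0599
gripper_force: 15.0
```

Emit:
{"fn": "play_rows", "kwargs": {"rows": [{"slide":[0,0,-0.05],"delta_rot":[0,0,0],"fingers":0.1},{"slide":[0,0,-0.15],"delta_rot":[0,0,0],"fingers":0.1},{"slide":[0,0,-0.2],"delta_rot":[0,0,-0.9],"fingers":0.1},{"slide":[0,0,-0.2],"delta_rot":[0,0,-0.9],"fingers":0.1},{"slide":[0,0,-0.2],"delta_rot":[0,0,-0.9],"fingers":0.1},{"slide":[0,0,0],"delta_rot":[0,0,-0.9],"fingers":0.1},{"slide":[0,0,0],"delta_rot":[0,0,-0.9],"fingers":0.1},{"slide":[0,0,0],"delta_rot":[0,0,-0.85],"fingers":0.1}]}}

```text
time_s: 6.82
tcp_pos: [0.453, 0.2828, 0.1234]
eef_rot: [-180.0, 0.0, 6.1]
contact_force: [0.5, 0.1, -0.7]
gripper_width: 0.0596
gripper_force: 15.0
```

Emit:
{"fn": "play_rows", "kwargs": {"rows": [{"slide":[0.03,0.13,0],"delta_rot":[0,0,0],"fingers":0.1},{"slide":[0.067,0.226,0],"delta_rot":[0,0,0],"fingers":0.1},{"slide":[0.067,0.226,0],"delta_rot":[0,0,0],"fingers":0.1},{"slide":[0.067,0.226,0],"delta_rot":[0,0,0],"fingers":0.1},{"slide":[0.067,0.226,0],"delta_rot":[0,0,0],"fingers":0.1},{"slide":[0.067,0.226,0],"delta_rot":[0,0,0],"fingers":0.1},{"slide":[0.062,0.2,0],"delta_rot":[0,0,0],"fingers":0.1},{"slide":[0.03,0.1,0],"delta_rot":[0,0,0],"fingers":0.1}]}}

```text
time_s: 7.82
tcp_pos: [0.546, 0.0553, 0.123]
eef_rot: [180.0, 0.0, 5.9]
contact_force: [-1.1, 0.6, -1.2]
gripper_width: 0.0599
gripper_force: 15.0
```

Emit:
{"fn": "play_rows", "kwargs": {"rows": [{"slide":[0,0,0],"delta_rot":[0,0,0],"fingers":0.1}]}}

```text
time_s: 7.95
tcp_pos: [0.546, 0.0563, 0.123]
eef_rot: [180.0, 0.0, 5.9]
contact_force: [-0.9, 0.7, -1.6]
gripper_width: 0.0596
gripper_force: 15.0
```

```bash
python3 - <<'E'
from h import *
s=r.get_state();print(s['time_s'],s['tcp_pos'],s['eef_rot'],s['joints'],s['gripper_width'])
im,c=cap('wrist'); im2,c2=cap('side')
cv2.imwrite('pics/w2.png',np.vstack([im[:260],cv2.resize(im2[130:270,210:450],None,fx=2.4,fy=2.4)[:, :576].repeat(1,0) if 0 else cv2.copyMakeBorder(cv2.resize(im2[130:270,210:450],None,fx=2.4,fy=2.4),0,0,0,64,0)]))
E
```

```text
7.95 [0.54595967 0.05628012 0.12296985] [1.79997232e+02 2.22894818e-02 5.88074537e+00] [ 2.63357681e+01  1.40436193e+01 -2.33270287e+01 -6.53676805e-03
 -5.26512034e+01  6.95489445e+01] 0.05964659203389207
```

View pics/w2.png

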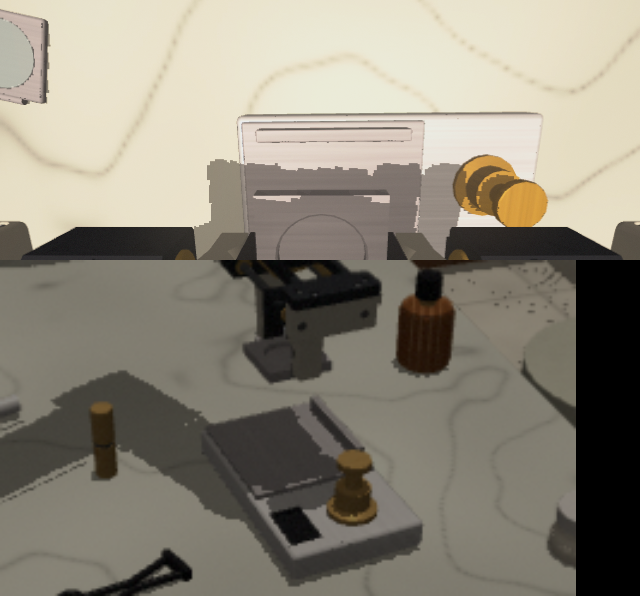

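The wrist view shows the case's leading edge at row 191 (cols 254–389), the fence bar at rows 128–142 (cols 256–411), and the housing's far edge from (238,118) to (541,114). In the side view the case hangs level over the deck.

```bash
python3 - <<'E'
from h import *
im,c=cap('wrist'); g=cv2.cvtColor(im,cv2.COLOR_BGR2GRAY).astype(float); g=cv2.GaussianBlur(g,(3,3),0)
def edge(cols,r0,r1):
    # strongest vertical gradient per column, line fit
    p=[(x,r0+np.argmax(np.abs(np.diff(g[r0:r1,x])))+.5) for x in cols]; p=np.array(p)
    k=np.abs(p[:,1]-np.median(p[:,1]))<2.5; a=np.polyfit(p[k,0],p[k,1],1); return [(x,np.polyval(a,x)) for x in (cols[0],cols[-1])],k.sum()
s=r.get_state(); T=Ro.from_euler('xyz',s['eef_rot'],degrees=True).as_matrix()
def rep(n,px,z):
    P=ray(c,px,z); d=P[0]-P[1]; print(n,np.round(px,1).tolist(),P[:,:2].round(4).tolist(),'normal yaw',np.degrees(np.arctan2(-d[0],d[1])),'tool',((P-s['tcp_pos'])@T)[:,:2].round(4).tolist(),'len',np.linalg.norm(d).round(4))
for n,cols,a,b,z in [('housing',range(260,520,4),108,122,.03),('fenceback',range(262,406,4),124,133,.05),('fencefront',range(262,406,4),136,150,.05),('case',range(258,384,4),180,200,.123+.006)]:
    px,k=edge(list(cols),a,b); print(k); rep(n,px,z)
rep('fence ends front',[(256,141),(412,140)],.05)
rep('housing corners',[(238,118),(543,113)],.03)
rep('case ends',[(254,191),(389,192)],.129)
E
```

```text
61
housing [[260.0, 113.5], [516.0, 111.3]] [[0.6011, 0.1059], [0.6209, -0.0679]] normal yaw 6.4922681312555595 tool [[0.0601, -0.0419], [0.0615, 0.133]] len 0.1749
36
fenceback [[262.0, 128.4], [402.0, 127.0]] [[0.5933, 0.1009], [0.6033, 0.0127]] normal yaw 6.513277801588475 tool [[0.0518, -0.0377], [0.0525, 0.051]] len 0.0888
36
fencefront [[262.0, 142.3], [402.0, 141.3]] [[0.5845, 0.1003], [0.5944, 0.0112]] normal yaw 6.391623663887363 tool [[0.0429, -0.0381], [0.0435, 0.0516]] len 0.0897
23
case [[258.0, 195.5], [382.0, 194.7]] [[0.5721, 0.0888], [0.5781, 0.0348]] normal yaw 6.367010625510312 tool [[0.0294, -0.028], [0.0297, 0.0264]] len 0.0543
fence ends front [[256, 141], [412, 140]] [[0.5849, 0.1042], [0.5959, 0.005]] normal yaw 6.332697989430484 tool [[0.0438, -0.0419], [0.0443, 0.0579]] len 0.0998
housing corners [[238, 118], [543, 113]] [[0.5965, 0.1207], [0.6218, -0.0867]] normal yaw 6.946710802121847 tool [[0.0571, -0.0571], [0.0604, 0.1518]] len 0.2089
case ends [[254, 191], [389, 192]] [[0.574, 0.0907], [0.5796, 0.0319]] normal yaw 5.511289400423985 tool [[0.0315, -0.0296], [0.0309, 0.0294]] len 0.059
```

Emit:
{"fn": "play_rows", "kwargs": {"rows": [{"slide":[0,0.013,0.1],"delta_rot":[0,0,-0.1],"fingers":0.1},{"slide":[0,0,0.15],"delta_rot":[0,0,0],"fingers":0.1},{"slide":[0,0,0.15],"delta_rot":[0,0,0],"fingers":0.1},{"slide":[0,0,0.1],"delta_rot":[0,0,0],"fingers":0.1},{"slide":[0,0,0.04],"delta_rot":[0,0,0],"fingers":0.1},{"slide":[0,0,0],"delta_rot":[0,0,0],"fingers":0.1}]}}

```text
time_s: 8.85
tcp_pos: [0.5462, 0.0557, 0.0418]
eef_rot: [180.0, 0.0, 6.5]
contact_force: [0.4, 0.0, -1.1]
gripper_width: 0.0597
gripper_force: 15.0
```

Emit:
{"fn": "play_rows", "kwargs": {"rows": [{"slide":[0,0,0.007],"delta_rot":[0,0,0],"fingers":0.1},{"slide":[0,0,0.003],"delta_rot":[0,0,0],"fingers":0.1},{"slide":[0,0,0],"delta_rot":[0,0,0],"fingers":0.1}]}}

```text
time_s: 9.22
tcp_pos: [0.5464, 0.0556, 0.0409]
eef_rot: [-180.0, -0.0, 6.5]
contact_force: [0.5, -0.4, -1.4]
gripper_width: 0.06
gripper_force: 15.0
```

Emit:
{"fn": "play_rows", "kwargs": {"rows": [{"slide":[0,0,0.007],"delta_rot":[0,0,0],"fingers":0.1},{"slide":[0,0,0],"delta_rot":[0,0,0],"fingers":0.1},{"slide":[0,0,0],"delta_rot":[0,0,0],"fingers":0.1}]}}

```text
time_s: 9.6
tcp_pos: [0.5464, 0.0556, 0.0396]
eef_rot: [-180.0, -0.0, 6.5]
contact_force: [0.4, -0.2, -0.6]
gripper_width: 0.06
gripper_force: 15.0
```

Emit:
{"fn": "play_rows", "kwargs": {"rows": [{"slide":[0,0,0.004],"delta_rot":[0,0,0],"fingers":0.1},{"slide":[0,0,0],"delta_rot":[0,0,0],"fingers":0.1},{"slide":[0,0,0],"delta_rot":[0,0,0],"fingers":0.1}]}}

```text
time_s: 9.98
tcp_pos: [0.5464, 0.0556, 0.0391]
eef_rot: [-180.0, -0.0, 6.5]
contact_force: [-0.1, -0.8, 1.5]
gripper_width: 0.0601
gripper_force: 15.0
```

Emit:
{"fn": "play_rows", "kwargs": {"rows": [{"slide":[0,0,0],"delta_rot":[0,0,0],"fingers":0.1},{"slide":[0.02,0,0],"delta_rot":[0,0,0],"fingers":0.1},{"slide":[0.02,0,0],"delta_rot":[0,0,0],"fingers":0.1},{"slide":[0.02,0,0],"delta_rot":[0,0,0],"fingers":0.1},{"slide":[0.007,0,0],"delta_rot":[0,0,0],"fingers":0.1},{"slide":[0,0,0],"delta_rot":[0,0,0],"fingers":0.1}], "squeeze": 5}}

```text
time_s: 10.72
tcp_pos: [0.5564, 0.0567, 0.0389]
eef_rot: [180.0, -0.0, 6.5]
contact_force: [-2.6, -0.4, 3.4]
gripper_width: 0.0602
gripper_force: 5.0
```

Emit:
{"fn": "play_rows", "kwargs": {"rows": [{"slide":[0.007,0,0],"delta_rot":[0,0,0],"fingers":0.1},{"slide":[0,0,0],"delta_rot":[0,0,0],"fingers":0.1}]}}

```text
time_s: 10.98
tcp_pos: [0.5573, 0.0568, 0.0389]
eef_rot: [-180.0, -0.0, 6.5]
contact_force: [-1.4, -0.2, 3.4]
gripper_width: 0.0595
gripper_force: 5.0
```

Emit:
{"fn": "play_rows", "kwargs": {"rows": [{"slide":[0.007,0,0],"delta_rot":[0,0,0],"fingers":0.1},{"slide":[0,0,0],"delta_rot":[0,0,0],"fingers":0.1}]}}

```text
time_s: 11.22
tcp_pos: [0.5584, 0.057, 0.0389]
eef_rot: [-180.0, -0.0, 6.5]
contact_force: [-2.3, -0.6, 3.2]
gripper_width: 0.06
gripper_force: 5.0
```

Emit:
{"fn": "play_rows", "kwargs": {"rows": [{"slide":[0.007,0,0],"delta_rot":[0,0,0],"fingers":0.1},{"slide":[0,0,0],"delta_rot":[0,0,0],"fingers":0.1}]}}

```text
time_s: 11.48
tcp_pos: [0.5595, 0.0571, 0.0389]
eef_rot: [-180.0, -0.0, 6.5]
contact_force: [-2.2, -0.8, 2.7]
gripper_width: 0.06
gripper_force: 5.0
```

Emit:
{"fn": "play_rows", "kwargs": {"rows": [{"slide":[0.007,0,0],"delta_rot":[0,0,0],"fingers":0.1},{"slide":[0,0,0],"delta_rot":[0,0,0],"fingers":0.1}]}}

```text
time_s: 11.72
tcp_pos: [0.5596, 0.0571, 0.0386]
eef_rot: [180.0, 0.1, 6.5]
contact_force: [-5.8, 1.0, 4.2]
gripper_width: 0.0601
gripper_force: 5.0
```

Emit:
{"fn": "play_rows", "kwargs": {"rows": [{"slide":[0.007,0,0],"delta_rot":[0,0,0],"fingers":0.1},{"slide":[0,0,0],"delta_rot":[0,0,0],"fingers":0.1}]}}

```text
time_s: 11.98
tcp_pos: [0.56, 0.0571, 0.0384]
eef_rot: [180.0, 0.1, 6.5]
contact_force: [-6.8, 2.1, 3.5]
gripper_width: 0.0599
gripper_force: 5.0
```

```bash
python3 - <<'E'
from h import *
s=r.get_state();print(s['tcp_pos'],s['contact_force'])
im,c=cap('wrist'); cv2.imwrite('pics/w3.png',cv2.resize(im[20:230,160:560],None,fx=2,fy=2))
E
```

```text
[0.56004593 0.05712648 0.03842761] [-6.78558279  2.13323977  3.45160669]
```

View pics/w3.png

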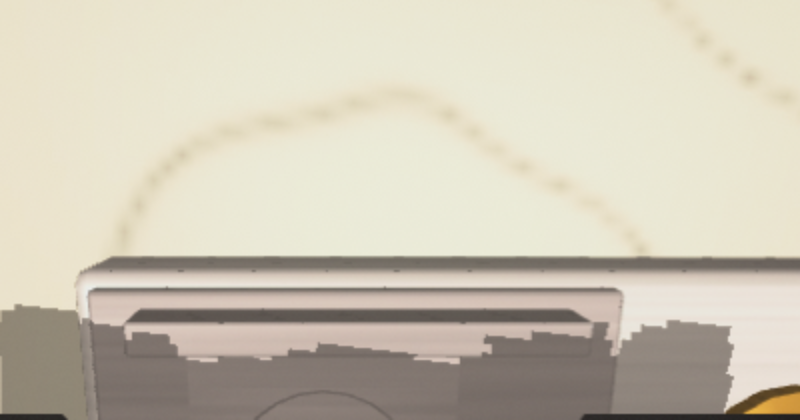

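The case's front edge meets the fence face, which is at row ~355 of the crop. I'll let go, lift straight up and look.

Emit:
{"fn": "play_rows", "kwargs": {"rows": [{"slide":[0,0,0],"delta_rot":[0,0,0],"fingers":0.7},{"slide":[0,0,0],"delta_rot":[0,0,0],"fingers":0.7},{"slide":[0,0,0],"delta_rot":[0,0,0],"fingers":0.7},{"slide":[0,0,-0.05],"delta_rot":[0,0,0],"fingers":0.7},{"slide":[0,0,-0.2],"delta_rot":[0,0,0],"fingers":0.7},{"slide":[-0.1,0,-0.3],"delta_rot":[0,0,0],"fingers":0.7},{"slide":[-0.15,0,-0.15],"delta_rot":[0,0,0],"fingers":0.7},{"slide":[-0.15,0,0],"delta_rot":[0,0,0],"fingers":0.7}]}}

```text
time_s: 13.02
tcp_pos: [0.5027, 0.0509, 0.1466]
eef_rot: [-179.9, -0.3, 6.5]
contact_force: [-1.0, 0.7, -0.2]
gripper_width: 0.0746
gripper_force: 0.0
```

```bash
python3 - <<'E'
from h import *
s=r.get_state();print(s['time_s'],s['tcp_pos'],s['eef_rot'],s['contact_force'],s['gripper_width'])
im,c=cap('wrist'); cv2.imwrite('pics/w4.png',im); cv2.imwrite('pics/w4c.png',cv2.resize(im[90:250,220:560],None,fx=2.35,fy=2.35))
E
```

```text
13.025 [0.50265152 0.05094356 0.14659448] [-179.92218565   -0.26641473    6.49291529] [-1.00800697  0.69815343 -0.23655255] 0.07460487393157038
```

View pics/w4c.png

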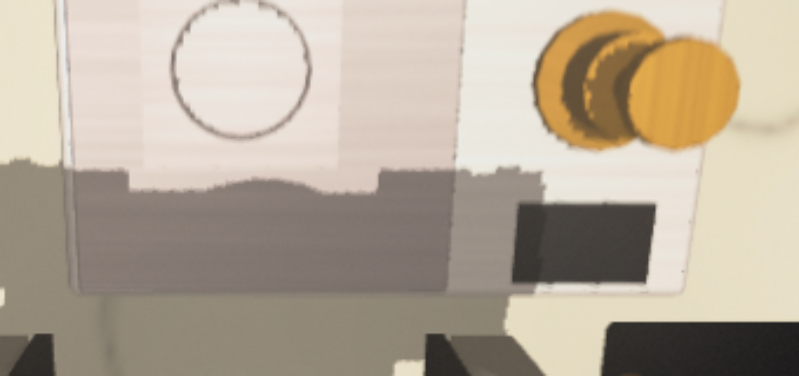

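The case lies flat at the fence with its well at crop (241,68), and the press cap's top disc is at crop (685,93), or (511,130) in the full picture.

```bash
python3 - <<'E'
from h import *
im,c=cap('wrist'); s=r.get_state()
g=cv2.GaussianBlur(cv2.cvtColor(im,cv2.COLOR_BGR2GRAY),(3,3),0).astype(float)
def lines(name,pts,z):
    pts=np.array(pts,float); P=ray(c,pts,z)[:,:2]
    for _ in range(4):
        m=P.mean(0); v=np.linalg.svd(P-m)[2]; e=np.abs((P-m)@v[1]); k=e<=max(np.median(e)*2.5,3e-4); P=P[k]
    print(name,len(P),m.round(4),'yaw%%90 %.2f'%(np.degrees(np.arctan2(v[0][1],v[0][0]))%90)); return m
def H(cols,a,b): return [(x,a+np.argmax(np.abs(np.diff(g[a:b,x])))+.5) for x in cols]
def V(rows,a,b): return [(a+np.argmax(np.abs(np.diff(g[y,a:b])))+.5,y) for y in rows]
lines('near',H(range(286,360,2),152,169),.046)
lines('left',V(range(95,152,2),274,290),.046)
lines('right',V(range(95,152,2),356,374),.046)
for y in range(40,100,2): print(y,g[y,[300,320,340]].astype(int),end=' ')
hsv=cv2.cvtColor(im,cv2.COLOR_BGR2HSV); m=((hsv[...,0]>12)&(hsv[...,0]<25)&(hsv[...,1]>140)&(hsv[...,2]>170)).astype(np.uint8)
m[:, :484]=0; m[200:]=0
k=max(cv2.findContours(m,0,1)[0],key=cv2.contourArea); k=k[k[:,0,0]>495]
q=k.reshape(-1,2); e=cv2.fitEllipse(k.reshape(-1,1,2)); print('\ncap',e)
for z in (.076,.086,.096):
    P=ray(c,q,z)[:,:2]; A=np.c_[2*P,np.ones(len(P))]; b=(P**2).sum(1); x=np.linalg.lstsq(A,b,rcond=None)[0]; print(z,x[:2],'diam',2*np.sqrt(x[2]+x[0]**2+x[1]**2))
E
```

```text
near 25 [0.5226 0.047 ] yaw%90 6.92
left 23 [0.5488 0.0865] yaw%90 6.89
right 27 [0.5547 0.0268] yaw%90 6.82
40 [232 232 232] 42 [232 232 232] 44 [232 232 232] 46 [208 209 209] 48 [200 201 201] 50 [218 218 217] 52 [195 196 196] 54 [201 200 200] 56 [209 209 208] 58 [218 216 215] 60 [216 213 212] 62 [217 215 213] 64 [219 217 217] 66 [182 180 173] 68 [196 145 181] 70 [228 224 227] 72 [228 228 228] 74 [228 228 229] 76 [229 229 229] 78 [228 228 229] 80 [229 219 230] 82 [230 163 231] 84 [231 181 231] 86 [229 229 226] 88 [224 231 167] 90 [172 232 166] 92 [164 234 230] 94 [202 233 232] 96 [216 232 230] 98 [229 229 229] 
cap ((511.5364074707031, 122.00743865966797), (43.5068359375, 49.852821350097656), 43.50749969482422)
0.076 [ 0.56808477 -0.060987  ] diam 0.02884531645730588
0.086 [ 0.5681629  -0.05572774] diam 0.027576608225542094
0.096 [ 0.56824103 -0.05046849] diam 0.026307899993785137
```

```bash
python3 - <<'E'
from h import *
im,c=cap('wrist'); s=r.get_state(); print(s['eef_rot'])
g=cv2.GaussianBlur(cv2.cvtColor(im,cv2.COLOR_BGR2GRAY),(3,3),0).astype(float)
def lines(name,cols,a,b,z,f):
    pts=np.array([(x,a+f(g[a:b,x])) for x in cols],float); P=ray(c,pts,z)[:,:2]
    for _ in range(4):
        m=P.mean(0); v=np.linalg.svd(P-m)[2]; e=np.abs((P-m)@v[1]); k=e<=max(np.median(e)*2.5,3e-4); P=P[k]
    print(name,len(P),pts[[0,len(pts)//2,-1],1],m.round(4),'yaw%%90 %.2f'%(np.degrees(np.arctan2(v[0][1],v[0][0]))%90))
grad=lambda q:np.argmax(np.abs(np.diff(q)))+.5
def dark(q): w=np.clip(q.max()-q-15,0,None)**2; return (w*np.arange(len(q))).sum()/w.sum()
lines('near',range(286,360,2),152,169,.046,grad)
lines('housing',range(290,500,3),41,48,.03,grad)
lines('seam case-fence',range(290,358,2),62,73,.046,dark)
lines('seam fullfence',range(272,290,1),60,73,.036,dark)
lines('fenceback',range(280,400,3),50,57,.05,grad)
print(g[58:76,[276,282,292,350,372,380,390]].astype(int))
E
```

```text
[-1.79959472e+02 -9.89693629e-02  6.50972139e+00]
near 19 [156.5 165.5 156.5] [0.5244 0.0444] yaw%90 3.75
housing 70 [46.5 46.5 46.5] [0.6111 0.0118] yaw%90 6.59
seam case-fence 34 [68.56346749 68.86979723 68.12538541] [0.5896 0.0598] yaw%90 6.49
seam fullfence 18 [69.95239322 68.17703349 68.5301309 ] [0.5867 0.0896] yaw%90 13.11
fenceback 40 [51.5 51.5 51.5] [0.601  0.0509] yaw%90 6.49
[[216 216 215 212 210 211 210]
 [220 220 218 214 213 214 213]
 [219 219 218 213 212 212 211]
 [218 218 216 211 210 210 210]
 [218 217 216 210 210 210 210]
 [218 217 217 212 211 212 212]
 [218 218 218 214 214 214 215]
 [219 219 218 216 216 216 216]
 [216 216 215 213 214 214 214]
 [198 198 195 196 197 198 195]
 [159 177 154 168 161 162 152]
 [125 188 148 156 125 125 115]
 [121 215 193 175 115 133 111]
 [130 226 224 208 122 181 137]
 [153 227 227 225 144 213 180]
 [196 227 227 227 187 218 210]
 [221 227 227 227 214 218 217]
 [223 227 227 228 218 218 217]]
```

Emit:
{"fn": "play_rows", "kwargs": {"rows": [{"slide":[0,0,0],"delta_rot":[0,0,0],"fingers":-1},{"slide":[0,0,0.1],"delta_rot":[0,0,0],"fingers":-1},{"slide":[0,0,0.2],"delta_rot":[0,0,0],"fingers":-1},{"slide":[0,0,0.2],"delta_rot":[0,0,0],"fingers":-1},{"slide":[0,0,0.15],"delta_rot":[0,0,0],"fingers":-1},{"slide":[0,0,0.05],"delta_rot":[0,0,0],"fingers":-1},{"slide":[0.03,0,0],"delta_rot":[0,0,0],"fingers":-1},{"slide":[0.03,0,0],"delta_rot":[0,0,0],"fingers":-1}]}}

```text
time_s: 14.18
tcp_pos: [0.5118, 0.0519, 0.0395]
eef_rot: [-180.0, -0.1, 6.5]
contact_force: [-0.3, 0.3, -0.3]
gripper_width: 0.0023
gripper_force: 0.0
```

Emit:
{"fn": "play_rows", "kwargs": {"rows": [{"slide":[0.02,0,0],"delta_rot":[0,0,0],"fingers":-1},{"slide":[0.013,0,0],"delta_rot":[0,0,0],"fingers":-1},{"slide":[0,0,0],"delta_rot":[0,0,0],"fingers":-1}]}}

```text
time_s: 14.55
tcp_pos: [0.5159, 0.0522, 0.0392]
eef_rot: [-180.0, -0.0, 6.5]
contact_force: [0.8, 0.3, 0.1]
gripper_width: 0.0004
gripper_force: 0.0
```

Emit:
{"fn": "play_rows", "kwargs": {"rows": [{"slide":[0.007,0,0],"delta_rot":[0,0,0],"fingers":-1},{"slide":[0.007,0,0],"delta_rot":[0,0,0],"fingers":-1},{"slide":[0,0,0],"delta_rot":[0,0,0],"fingers":-1}]}}

```text
time_s: 14.92
tcp_pos: [0.5178, 0.0524, 0.0389]
eef_rot: [-180.0, -0.0, 6.5]
contact_force: [0.2, 0.1, -0.2]
gripper_width: 0.0004
gripper_force: 0.0
```

Emit:
{"fn": "play_rows", "kwargs": {"rows": [{"slide":[0.007,0,0],"delta_rot":[0,0,0],"fingers":-1},{"slide":[0.007,0,0],"delta_rot":[0,0,0],"fingers":-1},{"slide":[0,0,0],"delta_rot":[0,0,0],"fingers":-1}]}}

```text
time_s: 15.3
tcp_pos: [0.5182, 0.0523, 0.0384]
eef_rot: [180.0, 0.2, 6.5]
contact_force: [-5.6, 2.3, 3.1]
gripper_width: 0.0004
gripper_force: 2.8
```

Emit:
{"fn": "play_rows", "kwargs": {"rows": [{"slide":[0.007,0,0],"delta_rot":[0,0,0],"fingers":-1},{"slide":[0,0,0],"delta_rot":[0,0,0],"fingers":-1}]}}

```text
time_s: 15.55
tcp_pos: [0.5183, 0.0522, 0.0381]
eef_rot: [180.0, 0.3, 6.4]
contact_force: [-7.9, 2.9, 3.3]
gripper_width: 0.0003
gripper_force: 4.1
```

Emit:
{"fn": "play_rows", "kwargs": {"rows": [{"slide":[0.007,0,0],"delta_rot":[0,0,0],"fingers":-1},{"slide":[0,0,0],"delta_rot":[0,0,0],"fingers":-1}]}}

```text
time_s: 15.8
tcp_pos: [0.5183, 0.0521, 0.0378]
eef_rot: [180.0, 0.4, 6.4]
contact_force: [-11.4, 4.9, 4.6]
gripper_width: 0.0004
gripper_force: 5.4
```

Emit:
{"fn": "play_rows", "kwargs": {"rows": [{"slide":[-0.02,0,0],"delta_rot":[0,0,0],"fingers":-1},{"slide":[-0.04,0,0],"delta_rot":[0,0,0],"fingers":-1},{"slide":[0,0,-0.15],"delta_rot":[0,0,0],"fingers":-1},{"slide":[0,0,-0.25],"delta_rot":[0,0,0],"fingers":-1},{"slide":[0,0,-0.21],"delta_rot":[0,0,0],"fingers":-1},{"slide":[0,0,0],"delta_rot":[0,0,0],"fingers":-1}]}}

```text
time_s: 16.55
tcp_pos: [0.5149, 0.0525, 0.1332]
eef_rot: [-179.9, -0.3, 6.5]
contact_force: [0.4, 0.1, -0.4]
gripper_width: 0.0004
gripper_force: 0.0
```

```bash
python3 - <<'E'
from h import *
im,c=cap('wrist'); s=r.get_state(); print(s['tcp_pos'],s['eef_rot'],s['time_s'])
T=Ro.from_euler('xyz',s['eef_rot'],degrees=True).as_matrix()
print('to cap, units',(np.r_[.5685,-.0565,.13]-s['tcp_pos'])@T/.15)
g=cv2.GaussianBlur(cv2.cvtColor(im,cv2.COLOR_BGR2GRAY),(3,3),0).astype(float)
# case corners by sides
px=proj(c,[(.560+.0298*.9936*a-.0298*.1132*b,.0571+.0298*.1132*a+.0298*.9936*b,.046) for a,b in [(1,1),(1,-1),(-1,-1),(-1,1)]]); print(px)
im2,c2=cap('side'); hsv=cv2.cvtColor(im2,cv2.COLOR_BGR2HSV)
# cap in side view: brass rows
m=((hsv[...,0]>10)&(hsv[...,0]<28)&(hsv[...,1]>110)&(hsv[...,2]>60)).astype(np.uint8); m[:195]=0;m[250:]=0;m[:,:335]=0;m[:,380:]=0
for y in range(200,245):
    q=np.flatnonzero(m[y]); 
    if len(q): print(y,q[0],q[-1],end='; ')
print(); 
for z in (.068,.076,.08,.084,.088,.092,.096): print(z,proj(c2,[(.5685,-.0565,z)])[0].round(1),end=' ')
E
```

```text
[0.51380079 0.05212407 0.13162969] [-179.93615595   -0.18773947    6.48358617] 16.6
to cap, units [0.28052085 0.76071862 0.01093617]
[[277.72983436  91.22397263]
 [368.45678274  91.20321696]
 [365.64086864 179.80279793]
 [280.37576712 179.81410561]]
209 354 359; 210 353 361; 211 351 363; 212 351 363; 213 351 364; 214 351 364; 215 352 363; 216 353 362; 220 352 352; 221 361 361; 222 361 362; 223 350 363; 224 363 364; 225 364 364; 226 363 363; 227 362 362; 228 349 360; 229 348 364; 230 347 365; 231 347 366; 232 346 366; 233 347 366; 234 347 366; 235 347 366; 236 349 365; 237 350 363; 238 352 361; 
0.068 [357.2 217.9] 0.076 [357.3 214.6] 0.08 [357.4 213. ] 0.084 [357.5 211.3] 0.088 [357.6 209.7] 0.092 [357.7 208. ] 0.096 [357.7 206.4]
```

Emit:
{"fn": "play_rows", "kwargs": {"rows": [{"slide":[0.056,0.15,0],"delta_rot":[0,0,0],"fingers":-1},{"slide":[0.056,0.15,0],"delta_rot":[0,0,0],"fingers":-1},{"slide":[0.056,0.15,0],"delta_rot":[0,0,0],"fingers":-1},{"slide":[0.056,0.15,0],"delta_rot":[0,0,0],"fingers":-1},{"slide":[0.056,0.16,0],"delta_rot":[0,0,0],"fingers":-1},{"slide":[0,0,0.1],"delta_rot":[0,0,0],"fingers":-1},{"slide":[0,0,0.1],"delta_rot":[0,0,0],"fingers":-1},{"slide":[0,0,0],"delta_rot":[0,0,0],"fingers":-1}]}}

```text
time_s: 17.65
tcp_pos: [0.5659, -0.0565, 0.0982]
eef_rot: [180.0, 0.2, 6.5]
contact_force: [-0.5, 0.1, 0.1]
gripper_width: 0.0002
gripper_force: 0.0
```

Emit:
{"fn": "play_rows", "kwargs": {"rows": [{"slide":[0,0,0.03],"delta_rot":[0,0,0],"fingers":-1},{"slide":[0,0,0.02],"delta_rot":[0,0,0],"fingers":-1},{"slide":[0,0,0],"delta_rot":[0,0,0],"fingers":-1}]}}

```text
time_s: 18.02
tcp_pos: [0.5676, -0.0565, 0.093]
eef_rot: [-180.0, -0.0, 6.5]
contact_force: [-0.3, 0.8, 0.3]
gripper_width: 0.0004
gripper_force: 0.0
```

Emit:
{"fn": "play_rows", "kwargs": {"rows": [{"slide":[0,0,0.02],"delta_rot":[0,0,0],"fingers":-1},{"slide":[0,0,0.01],"delta_rot":[0,0,0],"fingers":-1},{"slide":[0,0,0],"delta_rot":[0,0,0],"fingers":-1}]}}

```text
time_s: 18.4
tcp_pos: [0.5675, -0.0568, 0.0883]
eef_rot: [180.0, 0.0, 6.5]
contact_force: [1.1, -0.4, -0.6]
gripper_width: 0.0002
gripper_force: 0.0
```

Emit:
{"fn": "play_rows", "kwargs": {"rows": [{"slide":[0,0,0.01],"delta_rot":[0,0,0],"fingers":-1},{"slide":[0,0,0.007],"delta_rot":[0,0,0],"fingers":-1},{"slide":[0,0,0],"delta_rot":[0,0,0],"fingers":-1}]}}

```text
time_s: 18.77
tcp_pos: [0.5675, -0.0567, 0.0857]
eef_rot: [-180.0, 0.0, 6.5]
contact_force: [0.7, -0.7, -0.2]
gripper_width: 0.0005
gripper_force: 0.0
```

Emit:
{"fn": "play_rows", "kwargs": {"rows": [{"slide":[0,0,0.01],"delta_rot":[0,0,0],"fingers":-1},{"slide":[0,0,0],"delta_rot":[0,0,0],"fingers":-1},{"slide":[0,0,0],"delta_rot":[0,0,0],"fingers":-1}]}}

```text
time_s: 19.15
tcp_pos: [0.5676, -0.0567, 0.0844]
eef_rot: [180.0, -0.0, 6.5]
contact_force: [-0.3, 0.6, 0.7]
gripper_width: 0.0004
gripper_force: 0.0
```

Emit:
{"fn": "play_rows", "kwargs": {"rows": [{"slide":[0,0,0.01],"delta_rot":[0,0,0],"fingers":-1},{"slide":[0,0,0],"delta_rot":[0,0,0],"fingers":-1},{"slide":[0,0,0],"delta_rot":[0,0,0],"fingers":-1}]}}

```text
time_s: 19.52
tcp_pos: [0.5677, -0.0567, 0.0831]
eef_rot: [180.0, -0.0, 6.5]
contact_force: [-1.0, 1.0, 3.3]
gripper_width: 0.0003
gripper_force: 1.4
```

Emit:
{"fn": "play_rows", "kwargs": {"rows": [{"slide":[0,0,0.007],"delta_rot":[0,0,0],"fingers":-1},{"slide":[0,0,0],"delta_rot":[0,0,0],"fingers":-1},{"slide":[0,0,0],"delta_rot":[0,0,0],"fingers":-1}]}}

```text
time_s: 19.9
tcp_pos: [0.5678, -0.0567, 0.0821]
eef_rot: [180.0, -0.0, 6.5]
contact_force: [-1.1, -0.2, 6.0]
gripper_width: 0.0004
gripper_force: 2.6
```

Emit:
{"fn": "play_rows", "kwargs": {"rows": [{"slide":[0,0,0.007],"delta_rot":[0,0,0],"fingers":-1},{"slide":[0,0,0],"delta_rot":[0,0,0],"fingers":-1},{"slide":[0,0,0],"delta_rot":[0,0,0],"fingers":-1}]}}

```text
time_s: 20.27
tcp_pos: [0.5678, -0.0567, 0.0813]
eef_rot: [180.0, -0.0, 6.5]
contact_force: [-1.9, 1.1, 6.5]
gripper_width: 0.0005
gripper_force: 3.6
```

Emit:
{"fn": "play_rows", "kwargs": {"rows": [{"slide":[0,0,0.004],"delta_rot":[0,0,0],"fingers":-1},{"slide":[0,0,0],"delta_rot":[0,0,0],"fingers":-1},{"slide":[0,0,0],"delta_rot":[0,0,0],"fingers":-1}]}}

```text
time_s: 20.65
tcp_pos: [0.5678, -0.0567, 0.0808]
eef_rot: [180.0, -0.0, 6.5]
contact_force: [-2.6, 1.3, 8.9]
gripper_width: 0.0008
gripper_force: 4.2
```

Emit:
{"fn": "play_rows", "kwargs": {"rows": [{"slide":[0,0,0],"delta_rot":[0,0,0],"fingers":-1},{"slide":[0,0,0],"delta_rot":[0,0,0],"fingers":-1},{"slide":[0,0,0],"delta_rot":[0,0,0],"fingers":-1},{"slide":[0,0,0],"delta_rot":[0,0,0],"fingers":-1},{"slide":[0,0,0],"delta_rot":[0,0,0],"fingers":-1},{"slide":[0,0,0],"delta_rot":[0,0,0],"fingers":-1}]}}

```text
time_s: 21.4
tcp_pos: [0.5678, -0.0567, 0.0808]
eef_rot: [180.0, -0.0, 6.5]
contact_force: [-3.2, 0.6, 8.5]
gripper_width: 0.0005
gripper_force: 4.2
```

Emit:
{"fn": "play_rows", "kwargs": {"rows": [{"slide":[0,0,0],"delta_rot":[0,0,0],"fingers":-1},{"slide":[0,0,0],"delta_rot":[0,0,0],"fingers":-1},{"slide":[0,0,0],"delta_rot":[0,0,0],"fingers":-1},{"slide":[0,0,0],"delta_rot":[0,0,0],"fingers":-1},{"slide":[0,0,0],"delta_rot":[0,0,0],"fingers":-1},{"slide":[0,0,0],"delta_rot":[0,0,0],"fingers":-1}]}}

```text
time_s: 22.15
tcp_pos: [0.5678, -0.0567, 0.0808]
eef_rot: [180.0, -0.0, 6.5]
contact_force: [-2.4, 1.1, 8.6]
gripper_width: 0.0005
gripper_force: 4.2
```

Emit:
{"fn": "play_rows", "kwargs": {"rows": [{"slide":[0,0,-0.03],"delta_rot":[0,0,0],"fingers":-1},{"slide":[0,0,-0.17],"delta_rot":[0,0,0],"fingers":-1},{"slide":[0,0,-0.3],"delta_rot":[0,0,0],"fingers":0.4},{"slide":[-0.24,0.26,-0.1],"delta_rot":[0,0,0],"fingers":0.4},{"slide":[-0.24,0.26,0],"delta_rot":[0,0,0],"fingers":0.4},{"slide":[-0.24,0.26,0],"delta_rot":[0,0,0],"fingers":0.4},{"slide":[-0.24,0.26,0],"delta_rot":[0,0,0],"fingers":0.4},{"slide":[-0.225,0.264,0],"delta_rot":[0,0,0],"fingers":0.4}]}}

```text
time_s: 23.15
tcp_pos: [0.4118, -0.2722, 0.1701]
eef_rot: [-180.0, -0.0, 6.5]
contact_force: [1.2, -0.1, 0.2]
gripper_width: 0.055
gripper_force: 0.0
```

Emit:
{"fn": "play_rows", "kwargs": {"rows": [{"slide":[0,0,0],"delta_rot":[0,0,0],"fingers":0.4},{"slide":[0,0,0],"delta_rot":[0,0,0],"fingers":0.4}]}}

```text
time_s: 23.4
tcp_pos: [0.4131, -0.2712, 0.17]
eef_rot: [-180.0, -0.0, 6.4]
contact_force: [-0.7, 1.4, 0.4]
gripper_width: 0.0608
gripper_force: 0.0
```

```bash
cat >> h.py <<'E'
def circ(P):
    P=P[:,:2]
    for _ in range(4):
        x=np.linalg.lstsq(np.c_[2*P,np.ones(len(P))],(P**2).sum(1),rcond=None)[0]; R=np.sqrt(x[2]+x[0]**2+x[1]**2)
        e=np.abs(np.linalg.norm(P-x[:2],axis=1)-R); P=P[e<=max(2.5*np.median(e),3e-4)]
    return x[:2],2*R,len(P)
E
python3 - <<'E'
from h import *
im,c=cap('wrist'); s=r.get_state(); print(s['time_s'],s['tcp_pos'],s['eef_rot'],s['gripper_width'],s['contact_force'])
cv2.imwrite('pics/w5.png',im)
p=proj(c,[(.468,-.265,.014)])[0]; print(p)
g=cv2.GaussianBlur(cv2.cvtColor(im,cv2.COLOR_BGR2GRAY),(3,3),0)
x0,y0=max(int(p[0])-70,0),max(int(p[1])-70,0); sub=g[y0:min(y0+140,225),x0:x0+140]
for q in cv2.HoughCircles(sub,cv2.HOUGH_GRADIENT,1,15,param1=80,param2=14,minRadius=12,maxRadius=45)[0][:6]:
    u=q[:2]+[x0,y0]; rr=ray(c,[u,u+[q[2],0]],.014); print(u,q[2],rr[0],'diam',2*np.linalg.norm(rr[1]-rr[0]))
E
```

```text
23.45 [ 0.41343431 -0.27082916  0.17003621] [-1.79993292e+02 -1.58707204e-03  6.48763445e+00] 0.06132213542407395 [ 0.44133912 -0.17670882  0.10724228]
[321.84090063 115.82857971]
[321.5 118.5] 19.4 [ 0.46574225 -0.26496052  0.014     ] diam 0.03321201291400925
```

```bash
python3 - <<'E'
from h import *
im,c=cap('wrist'); g=cv2.GaussianBlur(cv2.cvtColor(im,cv2.COLOR_BGR2GRAY),(3,3),0).astype(np.float32)
s=r.get_state(); T=Ro.from_euler('xyz',s['eef_rot'],degrees=True).as_matrix()
p=(321.5,118.5); W=cv2.warpPolar(g,(36,48),p,36,cv2.WARP_POLAR_LINEAR); print(W[::6,8:34:1].astype(int))
for n,a,b,sg in [('inner',14,21,0),('outer',19,28,0)]:
    D=np.abs(np.diff(W[:,a:b])); k=D.argmax(1)+a+.5; th=np.arange(48)*2*np.pi/48
    P=ray(c,np.c_[p[0]+k*np.cos(th),p[1]+k*np.sin(th)],.014); x,d,m=circ(P); print(n,x,d,m,'units',((np.r_[x,.0075]-s['tcp_pos'])@T/.15).round(3))
E
```

```text
[[238 238 238 238 238 238 238 238 238 238 203 203 214 214 226 226 227 227
  227 227 226 226 226 226 226 226]
 [238 238 238 238 238 238 238 238 234 187 187 178 224 224 224 227 227 228
  228 228 228 227 227 227 227 227]
 [238 238 238 238 238 238 238 238 238 168 168 204 204 226 226 227 227 227
  227 227 227 227 227 227 227 227]
 [238 238 238 238 238 238 238 238 235 184 184 185 219 219 218 226 226 227
  227 227 227 227 227 227 227 227]
 [238 238 238 238 238 238 238 238 238 223 223 194 194 221 221 227 227 228
  228 228 228 228 228 228 228 228]
 [238 238 238 238 238 238 238 238 238 226 226 180 198 198 227 223 223 227
  228 228 228 227 227 227 227 228]
 [238 238 238 238 238 238 238 238 238 238 237 237 202 202 224 224 219 219
  224 224 224 224 223 223 223 223]
 [238 238 238 238 238 238 238 238 238 238 238 221 202 202 224 204 204 203
  207 213 213 218 221 221 223 224]]
inner [ 0.46675424 -0.26455924] 0.030910490884338924 28 units [0.356 0.    1.084]
outer [ 0.46660606 -0.264526  ] 0.03413653529523424 25 units [0.355 0.    1.084]
```

Emit:
{"fn": "play_rows", "kwargs": {"rows": [{"slide":[0.178,0,0.1],"delta_rot":[0,0,0],"fingers":0.4},{"slide":[0.177,0,0.15],"delta_rot":[0,0,0],"fingers":0.4},{"slide":[0,0,0.25],"delta_rot":[0,0,0],"fingers":0.4},{"slide":[0,0,0.25],"delta_rot":[0,0,0],"fingers":0.4},{"slide":[0,0,0.2],"delta_rot":[0,0,0],"fingers":0.4},{"slide":[0,0,0.1],"delta_rot":[0,0,0],"fingers":0.4},{"slide":[0,0,0.034],"delta_rot":[0,0,0],"fingers":0.4},{"slide":[0,0,0],"delta_rot":[0,0,0],"fingers":0.4}]}}

```text
time_s: 24.5
tcp_pos: [0.4666, -0.265, 0.0081]
eef_rot: [180.0, -0.0, 6.5]
contact_force: [0.4, 0.1, 0.2]
gripper_width: 0.0613
gripper_force: 0.0
```

Emit:
{"fn": "play_rows", "kwargs": {"rows": [{"slide":[0,0,0],"delta_rot":[0,0,0],"fingers":0.1},{"slide":[0,0,0],"delta_rot":[0,0,0],"fingers":-0.3},{"slide":[0,0,0],"delta_rot":[0,0,0],"fingers":-0.3},{"slide":[0,0,0],"delta_rot":[0,0,0],"fingers":-0.3},{"slide":[0,0,0],"delta_rot":[0,0,0],"fingers":-0.3},{"slide":[0,0,0],"delta_rot":[0,0,0],"fingers":-0.3}], "squeeze": 8}}

```text
time_s: 25.25
tcp_pos: [0.4663, -0.2653, 0.008]
eef_rot: [180.0, -0.0, 6.5]
contact_force: [-0.7, 0.4, 5.5]
gripper_width: 0.0377
gripper_force: 8.0
```

Emit:
{"fn": "play_rows", "kwargs": {"rows": [{"slide":[0,0,-0.06],"delta_rot":[0,0,0],"fingers":-0.3},{"slide":[0,0,-0.2],"delta_rot":[0,0,0],"fingers":-0.3},{"slide":[0,0,-0.3],"delta_rot":[0,0,0],"fingers":-0.3},{"slide":[0,0,-0.25],"delta_rot":[0,0,0],"fingers":-0.3},{"slide":[0.04,-0.15,0],"delta_rot":[0,0,0],"fingers":-0.3},{"slide":[0.079,-0.295,0],"delta_rot":[0,0,0],"fingers":-0.3},{"slide":[0.079,-0.295,0],"delta_rot":[0,0,0],"fingers":-0.3},{"slide":[0.079,-0.295,0],"delta_rot":[0,0,0],"fingers":-0.3}]}}

```text
time_s: 26.25
tcp_pos: [0.4896, -0.1049, 0.1295]
eef_rot: [-180.0, -0.0, 6.5]
contact_force: [0.7, 0.3, 1.1]
gripper_width: 0.0379
gripper_force: 8.0
```

Emit:
{"fn": "play_rows", "kwargs": {"rows": [{"slide":[0.079,-0.295,0],"delta_rot":[0,0,0],"fingers":-0.3},{"slide":[0.079,-0.295,0],"delta_rot":[0,0,0],"fingers":-0.3},{"slide":[0.079,-0.295,0],"delta_rot":[0,0,0],"fingers":-0.3},{"slide":[0.04,-0.147,0],"delta_rot":[0,0,0],"fingers":-0.3},{"slide":[0,0,0],"delta_rot":[0,0,0],"fingers":-0.3},{"slide":[0,0,0],"delta_rot":[0,0,0],"fingers":-0.3},{"slide":[0,0,0],"delta_rot":[0,0,0],"fingers":-0.3}]}}

```text
time_s: 27.12
tcp_pos: [0.5133, 0.0515, 0.1291]
eef_rot: [180.0, 0.0, 6.4]
contact_force: [0.4, -0.0, -0.2]
gripper_width: 0.0382
gripper_force: 8.0
```

```bash
python3 - <<'E'
from h import *
im,c=cap('wrist'); g=cv2.GaussianBlur(cv2.cvtColor(im,cv2.COLOR_BGR2GRAY),(3,3),0).astype(np.float32)
cv2.imwrite('pics/w6.png',im)
s=r.get_state(); print(s['time_s'],s['tcp_pos'],s['eef_rot'],s['gripper_width'],s['contact_force']); T=Ro.from_euler('xyz',s['eef_rot'],degrees=True).as_matrix()
p=proj(c,[(.5599,.0573,.046)])[0]; print(p)
W=cv2.warpPolar(g,(50,72),tuple(map(float,p)),50,cv2.WARP_POLAR_LINEAR)
th=np.arange(72)*2*np.pi/72; a,b=20,42
k=W[:,a:b].argmin(1)+a; print(k)
x,d,m=circ(ray(c,np.c_[p[0]+k*np.cos(th),p[1]+k*np.sin(th)],.046)); print(x,d,m,'units',((np.r_[x,.0485]-s['tcp_pos'])@T/.15).round(3))
E
```

```text
27.175 [0.51336781 0.05149057 0.12912183] [1.79997211e+02 5.30700291e-03 6.42524249e+00] 0.037848381303186844 [ 1.14435012  1.26913312 -0.56458003]
[321.2930268  134.30184586]
[31 30 30 31 30 31 30 30 30 30 30 30 41 40 37 37 37 37 36 38 39 39 41 31
 31 31 31 31 30 31 31 31 31 31 31 31 31 31 32 31 31 31 31 30 32 31 31 32
 31 31 31 31 31 30 31 31 31 30 30 30 31 30 30 30 30 30 31 31 31 30 29 30]
[0.55944732 0.057631  ] 0.04051965600866278 40 units [ 0.31  -0.006  0.537]
```

Emit:
{"fn": "play_rows", "kwargs": {"rows": [{"slide":[0.1,-0.002,0],"delta_rot":[0,0,0],"fingers":-0.3},{"slide":[0.15,-0.002,0],"delta_rot":[0,0,0],"fingers":-0.3},{"slide":[0.058,-0.002,0.1],"delta_rot":[0,0,0],"fingers":-0.3},{"slide":[0,0,0.2],"delta_rot":[0,0,0],"fingers":-0.3},{"slide":[0,0,0.13],"delta_rot":[0,0,0],"fingers":-0.3},{"slide":[0,0,0.03],"delta_rot":[0,0,0],"fingers":-0.3},{"slide":[0,0,0],"delta_rot":[0,0,0],"fingers":-0.3},{"slide":[0,0,0],"delta_rot":[0,0,0],"fingers":-0.3}]}}

```text
time_s: 28.18
tcp_pos: [0.5599, 0.0586, 0.0608]
eef_rot: [-180.0, -0.1, 6.5]
contact_force: [-0.2, -0.4, 0.3]
gripper_width: 0.0381
gripper_force: 8.0
```

```bash
python3 - <<'E'
from h import *
s=r.get_state(); T=Ro.from_euler('xyz',s['eef_rot'],degrees=True).as_matrix()
print(s['tcp_pos'],s['eef_rot'],s['contact_force'],((np.r_[.5593,.0574,.0485]-s['tcp_pos'])@T/.15).round(4))
E
```

```text
[0.55987986 0.05858208 0.06078898] [-1.79983772e+02 -7.19445667e-02  6.49039898e+00] [-0.17572398 -0.37876124  0.25834162] [-0.0048  0.0074  0.0819]
```

Emit:
{"fn": "play_rows", "kwargs": {"rows": [{"slide":[-0.004,0.007,0],"delta_rot":[0,0,0],"fingers":-0.3},{"slide":[0,0,0.02],"delta_rot":[0,0,0],"fingers":-0.3},{"slide":[0,0,0.015],"delta_rot":[0,0,0],"fingers":-0.3},{"slide":[0,0,0],"delta_rot":[0,0,0],"fingers":-0.3}]}}

```text
time_s: 28.68
tcp_pos: [0.5587, 0.0573, 0.0546]
eef_rot: [180.0, 0.0, 6.5]
contact_force: [-0.2, -0.2, -1.9]
gripper_width: 0.038
gripper_force: 8.0
```

Emit:
{"fn": "play_rows", "kwargs": {"rows": [{"slide":[0,0,0.01],"delta_rot":[0,0,0],"fingers":-0.3},{"slide":[0,0,0.005],"delta_rot":[0,0,0],"fingers":-0.3},{"slide":[0,0,0],"delta_rot":[0,0,0],"fingers":-0.3}]}}

```text
time_s: 29.05
tcp_pos: [0.5588, 0.0573, 0.0525]
eef_rot: [180.0, 0.0, 6.5]
contact_force: [-0.2, -0.4, 0.1]
gripper_width: 0.038
gripper_force: 8.0
```

Emit:
{"fn": "play_rows", "kwargs": {"rows": [{"slide":[0.004,0,0],"delta_rot":[0,0,0],"fingers":-0.3},{"slide":[0,0,0.01],"delta_rot":[0,0,0],"fingers":-0.3},{"slide":[0,0,0],"delta_rot":[0,0,0],"fingers":-0.3}]}}

```text
time_s: 29.42
tcp_pos: [0.5594, 0.0573, 0.0509]
eef_rot: [180.0, 0.0, 6.5]
contact_force: [0.1, -0.5, 0.2]
gripper_width: 0.0377
gripper_force: 8.0
```

Emit:
{"fn": "play_rows", "kwargs": {"rows": [{"slide":[0,0,0.01],"delta_rot":[0,0,0],"fingers":-0.3},{"slide":[0,0,0.006],"delta_rot":[0,0,0],"fingers":-0.3},{"slide":[0,0,0],"delta_rot":[0,0,0],"fingers":-0.3}]}}

```text
time_s: 29.8
tcp_pos: [0.5594, 0.0573, 0.0485]
eef_rot: [180.0, 0.0, 6.5]
contact_force: [0.2, -0.3, -1.2]
gripper_width: 0.0383
gripper_force: 8.0
```

Emit:
{"fn": "play_rows", "kwargs": {"rows": [{"slide":[0,0,0.004],"delta_rot":[0,0,0],"fingers":-0.3},{"slide":[0,0,0],"delta_rot":[0,0,0],"fingers":-0.3},{"slide":[0,0,0],"delta_rot":[0,0,0],"fingers":0.3},{"slide":[0,0,0],"delta_rot":[0,0,0],"fingers":0.3},{"slide":[0,0,0],"delta_rot":[0,0,0],"fingers":0.3},{"slide":[0,0,0],"delta_rot":[0,0,0],"fingers":0.3}]}}

```text
time_s: 30.55
tcp_pos: [0.5595, 0.0574, 0.0481]
eef_rot: [-180.0, -0.0, 6.5]
contact_force: [-0.7, 0.3, 0.5]
gripper_width: 0.0573
gripper_force: 0.0
```

Emit:
{"fn": "play_rows", "kwargs": {"rows": [{"slide":[0,0,-0.04],"delta_rot":[0,0,0],"fingers":0.3},{"slide":[0,0,-0.1],"delta_rot":[0,0,0],"fingers":0.3},{"slide":[0,0,-0.25],"delta_rot":[0,0,0],"fingers":0.3},{"slide":[-0.15,0,-0.2],"delta_rot":[0,0,0],"fingers":0.3},{"slide":[-0.18,0,0],"delta_rot":[0,0,0],"fingers":0.3},{"slide":[0,0,0],"delta_rot":[0,0,0],"fingers":0.3},{"slide":[0,0,0],"delta_rot":[0,0,0],"fingers":0.3}]}}

```text
time_s: 31.42
tcp_pos: [0.5109, 0.052, 0.1376]
eef_rot: [-180.0, -0.1, 6.5]
contact_force: [0.8, -0.6, -0.8]
gripper_width: 0.0573
gripper_force: 0.0
```

```bash
python3 - <<'E'
from h import *
s=r.get_state(); print(s['time_s'],s['tcp_pos'])
im,c=cap('wrist'); im2,_=cap('side')
a=cv2.resize(im[30:210,230:430],(640,576)[:0] or None,fx=2,fy=2); b=cv2.resize(im2[170:250,285:385],None,fx=4,fy=4)
h=max(a.shape[0],b.shape[0]); pad=lambda q:cv2.copyMakeBorder(q,0,h-q.shape[0],0,0,0)
cv2.imwrite('pics/fin.png',np.hstack([pad(a),pad(b)]))
E
```

```text
31.425 [0.51091877 0.05199573 0.13755078]
```

View pics/fin.png

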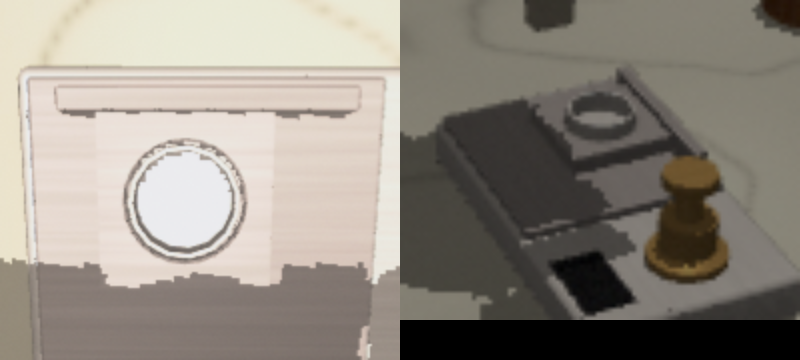

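The pan sits level inside the well ring at crop (185,200), and the case is flush and square to the fence (seam at crop row ~112). The plunger has sprung back up.

```bash
python3 -c "
from plant import r
print(r.close_job())"
```

```text
the job is handed in; nothing more can be done
None
```

I've handed the job in at about 31 s: the case is flush and square against the fence, the scale was pressed at about 9 N for 1.5 s and sprang back, and the smaller pan sits flat in the well; the hand-in gave no verdict.

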